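# Fit the splined key in the paper dispenser and hold it pressed

## Robot

A 7-joint arm with a two-finger parallel gripper is mounted at the origin on the work surface. World frame = base frame: x ahead of the robot, y to its left, z up, the work surface at z = 0. Lengths are in m, angles in rad, forces in N, time in s.
With the tool pointing down it reaches from about 0.425 to 0.875 m from the base axis. Payload 8.4 kg.
Tool frame: the origin (TCP) lies on the mounting face of the last link; the fingertips stand 182 mm ahead of it and the grasp point (between the pads) lies 164 mm ahead of it (bot.pinch_z is the distance from the TCP to the grasp point, in m); z points along the fingers, y is the direction in which the jaws open and shut (so a half turn about z gives the same grasp; the last joint's range is limited). The gripper opens to 87 mm and grips with 3 to 60 N. Pads are 19 mm wide; open, the fingers measure 117 mm over their backs; the gripper's body (75 mm by 190 mm) begins 51 mm behind the grasp point.
Start: joints at [1.141, 0.333, 0.04, 1.465, -0.013, 1.343, -0.059], TCP at [0.211, -0.615, 0.405] pointing down, gripper open.
Joint ranges: [-2.58, 2.58], [-0.38, 2.09], [-1.3, 1.39], [0.25, 2.4], [-1.5, 4.64], [0.08, 2.09], [-2.65, 2.65]. Speed limits (rad/s): [2.22, 2.22, 2.79, 2.79, 3.14, 3.14, 3.14].

## Interface

Orientations are given as a 3x3 rotation matrix whose columns are the frame's x, y, z axes.
In Python, from plant import bot gives the robot as it stands.
- The arm moves only by the shell command python3 -m jog 'ROWS' [FORCE]. ROWS is JSON, a list that holds one entry, the list of rows, each a list of 7 numbers: the closure, from 0 (fully open) to 1 (shut), then the shift along the tool's x, y, z in cm, then the turn, a rotation vector about the tool's x, y, z in rad. In form: [[[jaw, x, y, z, wx, wy, wz], ...]]. A call has 1 to 12 rows; each row is the pose to reach, as a shift and turn from the pose commanded when the call began, along the tool's axes at that moment; what a row does not reach only later rows make up. A row lasts 1/10 s, in which the tool goes at most 50 mm and 8.59 degrees, less where a joint would pass 70% of its speed; a pose out of reach is approached as far as the arm can. A call with a gripper value outside its range is refused whole. The fingers move at their own pace and stop on an object; FORCE is the grip in N (left out, the last holds). Time passes only in rows, so rows that repeat a pose let the fingers close. It gives the time, the measured TCP pose, the force and the opening at its end, in the units of the state.
- bot.sense(): the state, without advancing time (a new reading comes with each control period).
- bot.capture(name): name is "scene" or "top" or "wrist"; returns a dict with "pixels" (420x560x3 uint8, red, green, blue), "range_z" (420x560 float32, m along the optical axis (not along the pixel's ray), 0 where there is no reading), "fx", "fy", "cx", "cy" (pixels), "cam_to_world" (4x4, takes a point from camera to world coordinates). Camera axes: x right, y down, z forward; pixel columns grow to the right and rows downward; lengths in m; the calibration is good to about 2 mm. A picture is of the moment at which its call begins.
- bot.close_job(): hands the job in, once; it reports no verdict.
Trained networks look in the newest picture that a camera, given by its name, has taken for a name from the list of things; names that differ only in an ending like _2 or _b are one class to them, and where a whole thing is asked for, a point or a joint stands for the part that bears it (a point fixed in the world has none). Each returns a list of dicts, best first, with "conf" (0 to 1); they miss things now and then, are a little off and sometimes report something else, mostly with a low value. They report only what shows in the picture. A call takes as long as a camera call.
- bot.find_in(camera, target): "point" ([x, y, z] in m, in world coordinates, good to about 4 mm: the middle of the surface that is visible of it).
- bot.spot_point(camera, target): "point" ([x, y, z] in m, in world coordinates, good to about 4 mm: a listed point, or the origin of a listed thing).
The state is a dict: "time_s": time; "qpos": joint angles; "joint_vel": joint speeds; "effort": joint torques, N m; "position": TCP position; "tool_rot": TCP orientation; "wrist_force": force on the tool from outside, world axes, zero at the start; "ft_torque": the same for the moment, N m; "grip_width": finger opening in m.
Only numpy, scipy, OpenCV 4.12 (cv2) and the standard library are available. Lean on these libraries where they do the work, as an engineer would, in place of code of your own. Each camera call takes 0.05 s, during which the arm holds its last target.

## Task

Take the dust cover off the paper dispenser's drive socket and hang it by its strap handle on the hook of the hook stand, letting go of it there. Then take the key with the flat bar grip from the rack, turn it until the splines of its stem mesh with the cross-shaped socket, and push it down against the spring until its collar is fully home on the socket; finish while still holding it pressed down there, because it must keep the paper brake released. Leave the round-grip key and everything else on the table where they are.

Things in the scene. Friction and masses are not known exactly. Their poses are not given: they have to be found in the camera images.
- machine: packing-paper dispenser, fixed: grey gearbox 150 x 150 mm, 108 mm high, origin under its centre on the table; in its top, above the origin, is the steel drive socket. +x points from the socket to a lying paper roll (110 mm thick, 150 mm long, axis 170 mm from the origin, top 140 mm above the table)
- socket (a point): centre of the mouth of the drive socket, a steel round 60 mm across, 120 mm above the table and 12 mm above the gearbox top, hidden by the cover at the start. Cross-shaped hole open upward: two slots 31 mm long, 10 mm wide, along this point's x and y; z up. It has its own angle, not the gearbox's, and turns only stiffly (0.25 N m)
- plunger (a joint): spring plunger (round, 11 mm) in the middle of the socket, its top 22 mm below the mouth: 0 at rest, grows as it is pushed down (m), up to 0.012. It pushes up with about 3 N at rest and 8.4 N when the key is fully home (0.008), enough to lift the key out again if it is let go
- cover: loose dust cover, grey plastic, 100 g: upside-down square box 76 x 76 x 24 mm, walls 4 mm, sitting freely over the socket (rim 9 mm below the mouth). Origin at the centre of its open underside (rim), z up. On top an upright steel strap handle: uprights 4 mm thick (y), 10 mm wide (x) at y = +-24 mm, z = 24 to 84 mm (52 mm over both), and a bar across their tops, z = 84 to 90 mm
- cover_bar (a point): middle of the underside of the cover's flat handle bar (52 mm long along y, 10 mm wide, 6 mm thick), 84 mm above the rim: the place that rests on the hook. The handle's opening below it is 44 mm wide, 60 mm high and faces along x; axes as the cover's
- hook: hook stand, fixed, dark steel: round foot 100 mm across, post 16 mm thick and 220 mm high, and a level round arm 8 mm thick, axis 200 mm above the table, leaving the post along this body's -x and ending 110 to 114 mm out in an upturned tip (top 26 mm above the arm's axis). Origin at the foot's centre on the table, z up
- hook_seat (a point): top of the hook's arm, 65 mm from the post's axis (39 mm in from the tip) and 204 mm above the table; axes as the hook stand's, so the handle is brought over the tip moving along +x
- key: key to use, loose, 180 g: collar 48 mm across, 6 mm thick; black bar grip above, 52 (x) x 22 (y) mm, z = 6 to 46 mm; below, a 30 mm cross-shaped stem, splines along +-x and +-y, 28 mm across, 7 mm thick, end tapered. Fits at any quarter turn. Origin: centre of the collar's underside, z up. Stands in a rack hole, collar on the rack; fully home its origin is at the socket's mouth
- spare: the other key, not to be used: same collar, but a round black grip 36 mm across and 40 mm high, and a plain round stem. Origin at the centre of the collar's underside
- rack: wooden block, fixed, 220 (x) x 75 (y) x 45 mm high with two round 35 mm holes at x = +-60 mm, in which the two keys stand in either order; origin at the centre of its underside
- tape: loose roll of clear tape lying flat, 80 mm across, 48 mm high; origin under its centre
- pot: loose empty black pen pot, 72 mm across, 90 mm high; origin under its centre
- carton: loose small carton 110 x 75 x 50 mm; origin under its centre
- dispenser: loose tape dispenser, blue painted metal, 160 x 60 mm, about 105 mm high; origin under its centre
- tray: loose open grey tray 160 x 100 x 35 mm; origin under its centre

How it is judged:
On the way, in this order (a step that is already met when the one before it is completed fails the run):
1. the cover hangs by its handle on the hook, let go (contact force between cover and hook above 0.3 N and contact force between the fingers and cover below 0.1 N and height (world z) of cover above 0.08 m and angle between cover's own z axis and vertical below 0.35 rad and linear speed of cover below 0.05 m/s and x of cover_bar in the frame of hook between -0.112 and -0.01 m and z of cover_bar in the frame of hook_seat below 0.02 m and horizontal distance between socket and cover above 0.1 m), for 0.3 s.
2. the key's splines have meshed: its stem is at least 12 mm into the socket (z of key in the frame of socket below 0.018 m and horizontal distance between key and socket below 0.004 m and angle between key's own z axis and vertical below 0.08 rad), for 0.1 s.
At the end, for the whole second after the job is handed in: Cover hanging still (within 20 deg) by its handle on the hook, let go; bar-grip key in the socket, collar within 3 mm of the mouth, centred within 4 mm, upright, plunger down over 5 mm, over 4 N between key and dispenser, fingers still on the key, all through the last second (all of step 1 and z of key in the frame of socket below 0.003 m and horizontal distance between key and socket below 0.004 m and angle between key's own z axis and vertical below 0.08 rad and value of joint plunger above 0.005 m and contact force between key and machine above 4 N and contact force between the fingers and key above 1 N); the arm keeps its last pose, push and grip.
It fails at once if a bystander (tape, pot, carton, tape dispenser or tray) was pushed about by more than 30 mm (distance of any of tape, pot, carton, dispenser, tray from where it was at the start of the episode above 0.03 m).
It fails at once if the round-grip key was taken out or moved (distance of spare from where it was at the start of the episode above 0.015 m).
It also fails if it takes over 67 s, if anything falls off the work surface, if the arm or the gripper's body presses on something with over 40 N, if the wrist force passes 120 N, or if a joint passes its speed limit or range.

## Working session

There is one attempt and no reset: what is moved stays moved. The work goes in short steps, Python scripts to look and compute and a shell command to move; the robot and the scene stay as the last step left them, time stands still between calls to the robot, and variables do not carry over. Pictures are saved under pics/ and viewed, and the job is handed in when it is done.

```bash
ls; mkdir -p pics
cat > h.py <<'E'
import numpy as np, cv2
from plant import bot
def snap(cam,name):
    c=bot.capture(cam); cv2.imwrite('pics/'+name,c['pixels'][:,:,::-1]); return c
def pts(c):
    d=c['range_z']; v,u=np.mgrid[:d.shape[0],:d.shape[1]]
    P=np.stack([(u-c['cx'])/c['fx']*d,(v-c['cy'])/c['fy']*d,d,np.ones_like(d)],-1)
    W=P@np.array(c['cam_to_world']).T
    W=W[...,:3]; W[d<=0]=np.nan; return W
E
python3 - <<'E'
from h import *
s=bot.sense(); print({k:np.round(v,3).tolist() for k,v in s.items()})
for cam in ['scene','top']:
    snap(cam,cam+'0.png')
    for n in ['machine','cover','cover_bar','hook','hook_seat','key','spare','rack','socket']:
        for f in (bot.find_in,bot.spot_point):
            try: r=f(cam,n)
            except Exception as e: print(n,e); continue
            print(cam,n,f.__name__,[(np.round(x['point'],3).tolist(),round(x['conf'],2)) for x in r[:2]])
print(bot.sense()['time_s'])
E
```

```text
pics
{'time_s': 0.0, 'qpos': [1.141, 0.334, 0.04, 1.466, -0.013, 1.343, -0.058], 'joint_vel': [-0.001, 0.0, -0.0, -0.0, 0.0, 0.002, 0.001], 'effort': [-0.001, -65.636, 1.335, -40.381, -0.059, 0.045, 0.0], 'position': [0.211, -0.615, 0.404], 'tool_rot': [[0.946, 0.325, -0.001], [0.325, -0.946, 0.002], [-0.0, -0.002, -1.0]], 'wrist_force': [0.517, 0.933, 0.774], 'ft_torque': [-0.027, 0.028, -0.046], 'grip_width': 0.087}
scene machine call [([0.726, -0.02, 0.099], 0.69)]
scene machine call [([0.542, 0.003, 0.002], 0.93), ([0.409, 0.506, 0.003], 0.33)]
scene cover call [([0.553, -0.004, 0.136], 0.76)]
scene cover call [([0.541, 0.0, 0.113], 0.55)]
scene cover_bar call [([0.552, -0.004, 0.129], 0.57)]
scene cover_bar call [([0.541, 0.002, 0.191], 0.94)]
scene hook call [([0.65, -0.27, 0.011], 0.91)]
scene hook call [([0.642, -0.266, 0.001], 0.61)]
scene hook_seat call [([0.647, -0.267, 0.009], 0.9), ([0.727, -0.022, 0.1], 0.32)]
scene hook_seat call [([0.575, -0.252, 0.201], 0.8)]
scene key call [([0.608, 0.274, 0.073], 0.63)]
scene key call [([0.597, 0.281, 0.042], 0.6), ([0.542, -0.003,
[... 442 characters left out ...]
 [([0.539, -0.001, 0.113], 0.89)]
top cover_bar call [([0.538, 0.002, 0.132], 0.8)]
top cover_bar call [([0.541, -0.001, 0.193], 0.97)]
top hook call [([0.63, -0.257, 0.01], 0.86)]
top hook call [([0.635, -0.268, 0.001], 0.76)]
top hook_seat call [([0.63, -0.258, 0.009], 0.62), ([0.651, 0.002, 0.11], 0.43)]
top hook_seat call [([0.57, -0.255, 0.197], 0.79)]
top key call [([0.591, 0.28, 0.09], 0.54)]
top key call [([0.594, 0.281, 0.045], 0.43)]
top spare call [([0.474, 0.256, 0.09], 0.43)]
top spare call [([0.474, 0.259, 0.045], 0.6)]
top rack call [([0.53, 0.267, 0.047], 0.72)]
top rack call [([0.536, 0.273, 0.004], 0.94)]
top socket call [([0.592, 0.28, 0.092], 0.45)]
top socket call []
1.9
```

View pics/scene0.png

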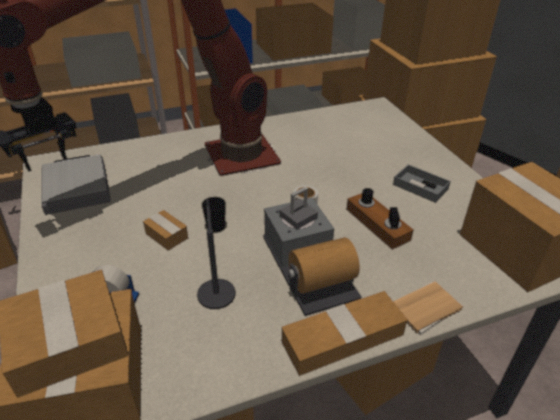

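View pics/top0.png

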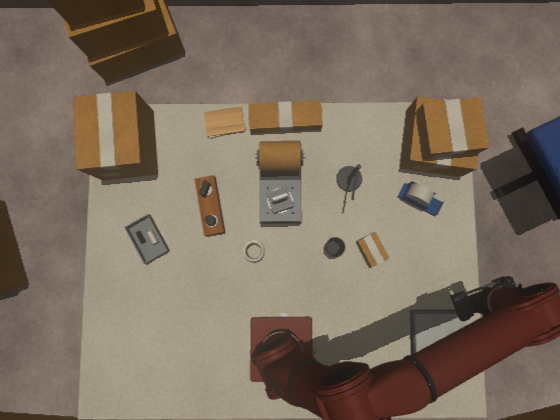

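Run:
```python
from h import *
c=bot.capture('top'); W=pts(c); px=c['pixels']; cv2.imwrite('pics/c1.png',cv2.resize(px[130:260,170:400,::-1],None,fx=3.4,fy=3.4,interpolation=cv2.INTER_CUBIC))
print(c['fx'])
def pca(m,n):
    P=W[m]; 
    if len(P)<3: print(n,len(P)); return
    m0=P.mean(0); u,s,v=np.linalg.svd(P[:,:2]-m0[:2],full_matrices=False)
    r=(P[:,:2]-m0[:2])@v.T
    print(n,len(P),m0.round(4),'ang',np.degrees(np.arctan2(v[0,1],v[0,0])).round(1),'ext',np.ptp(r,0).round(3), 'minmaxz',P[:,2].min().round(3),P[:,2].max().round(3))
def near(x,y,r,z0,z1): return (np.hypot(W[...,0]-x,W[...,1]-y)<r)&(W[...,2]>z0)&(W[...,2]<z1)
pca(near(.54,0,.07,.17,.23),'bar')
pca(near(.54,0,.07,.127,.145),'covertop')
pca(near(.54,0,.12,.098,.116),'gearbox')
pca(near(.6,-.26,.13,.15,.24),'hookarm')
pca(near(.6,-.26,.13,.19,.3),'hookarmhi')
pca(near(.637,-.267,.08,.004,.03),'foot')
pca(near(.594,.281,.04,.08,.11),'keygrip')
pca(near(.474,.259,.04,.08,.11),'spare')
m=near(.536,.27,.2,.035,.05); pca(m,'rack')
m=near(.6,-.26,.13,.15,.3); print(W[m].round(3)[:40])
```

```text
406.4769122350135
bar 51 [0.54   0.0019 0.2012] ang -71.5 ext [0.05  0.011] minmaxz 0.178 0.208
covertop 406 [0.5388 0.0012 0.136 ] ang -152.6 ext [0.085 0.084] minmaxz 0.128 0.145
gearbox 1220 [0.5402 0.0016 0.1092] ang -160.5 ext [0.208 0.185] minmaxz 0.098 0.116
hookarm 112 [ 0.597  -0.2554  0.2058] ang 169.1 ext [0.125 0.015] minmaxz 0.155 0.235
hookarmhi 102 [ 0.5933 -0.2551  0.2092] ang 168.6 ext [0.125 0.014] minmaxz 0.192 0.235
foot 614 [ 0.6349 -0.2604  0.0111] ang -132.8 ext [0.157 0.158] minmaxz 0.004 0.025
keygrip 93 [0.5919 0.2813 0.0912] ang 159.3 ext [0.052 0.023] minmaxz 0.081 0.101
spare 79 [0.4733 0.2578 0.0911] ang -152.6 ext [0.034 0.034] minmaxz 0.08 0.098
rack 801 [0.5287 0.2688 0.0451] ang -169.4 ext [0.221 0.076] minmaxz 0.035 0.05
[[ 0.645 -0.261  0.223]
 [ 0.644 -0.264  0.226]
 [ 0.647 -0.27   0.213]
 [ 0.641 -0.258  0.223]
 [ 0.641 -0.261  0.223]
 [ 0.642 -0.265  0.221]
 [ 0.641 -0.268  0.225]
 [ 0.643 -0.273  0.217]
 [ 0.643 -0.259  0.2  ]
 [ 0.638 -0.258  0.224]
 [ 0.639 -0.262  0.219]
 [ 0.637 -0.264  0.227]
 [ 0.638 -0.268  0.223]
 [ 0.639 -0.272  0.22 ]
 [ 0.639 -0.258  0.203]
 [ 0.636 -0.259  0.217]
 [ 0.635 -0.262  0.22 ]
 [ 0.636 -0.266  0.217]
 [ 0.635 -0.268  0.22 ]
 [ 0.639 -0.257  0.187]
 [ 0.636 -0.258  0.202]
 [ 0.634 -0.26   0.212]
 [ 0.632 -0.262  0.218]
 [ 0.632 -0.266  0.217]
 [ 0.633 -0.269  0.214]
 [ 0.64  -0.257  0.168]
 [ 0.637 -0.258  0.182]
 [ 0.634 -0.26   0.192]
 [ 0.633 -0.262  0.199]
 [ 0.632 -0.264  0.205]
 [ 0.632 -0.268  0.204]
 [ 0.637 -0.257  0.166]
 [ 0.635 -0.259  0.176]
 [ 0.634 -0.262  0.179]
 [ 0.628 -0.261  0.206]
 [ 0.628 -0.264  0.206]
 [ 0.635 -0.259  0.156]
 [ 0.632 -0.26   0.171]
 [ 0.632 -0.263  0.172]
 [ 0.624 -0.26   0.209]]
```

View pics/c1.png

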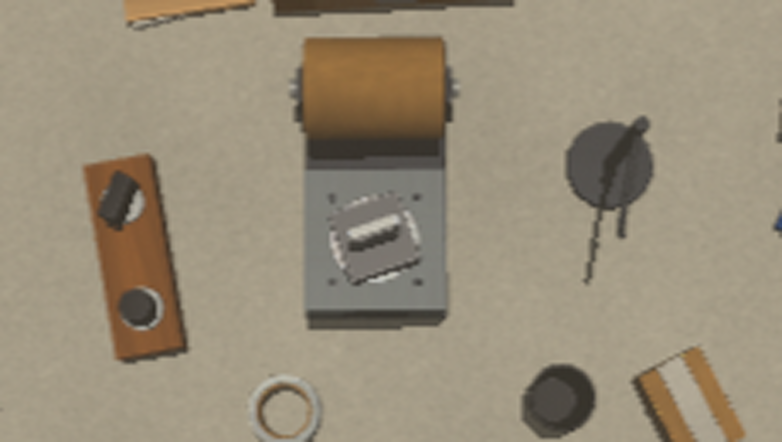

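```bash
python3 -m jog '[[[0,4,-4,-2,0,0,0],[0,8,-8,-2,0,0,0],[0,12,-11,-2,0,0,0],[0,16,-15,-2,0,0,0],[0,20,-18.5,-2,0,0,0],[0,24,-22,-2,0,0,0],[0,28,-26,-2,0,0,0],[0,32,-30,-2,0,0,0],[0,36,-33.5,-2,0,0,0],[0,40,-37,-2,0,0,0],[0,44,-41,-2,0,0,0],[0,47,-44,-2,0,0,0]]]' 10
```

```text
time_s: 3.15
position: [0.492, -0.086, 0.4252]
tool_rot: [[0.946, 0.324, 0.001], [0.324, -0.946, -0.0], [0.001, 0.001, -1.0]]
wrist_force: [0.6, -0.6, -0.7]
grip_width: 0.0869
```

```bash
python3 -m jog '[[[0,2.5,-2,0,0,0,0],[0,4.2,-3.6,0,0,0,0],[0,4.2,-3.6,0,0,0,0],[0,4.2,-3.6,0,0,0,0]]]'
python3 - <<'E'
from h import *
c=snap('wrist','w1.png'); W=pts(c)
s=bot.sense(); print(s['position'],s['wrist_force'])
m=(np.hypot(W[...,0]-.54,W[...,1])<.07)&(W[...,2]>.192)&(W[...,2]<.22)
P=W[m]; r=cv2.minAreaRect(P[:,:2].astype(np.float32)*1000); print(len(P),P.mean(0),r,np.median(P[:,2]))
print(bot.spot_point('wrist','cover_bar'),bot.spot_point('wrist','cover'))
E
```

```text
time_s: 3.55
position: [0.5195, -0.0402, 0.4247]
tool_rot: [[0.946, 0.326, -0.0], [0.326, -0.946, -0.0], [-0.0, 0.0, -1.0]]
wrist_force: [-0.3, -0.5, 0.0]
grip_width: 0.0869
[ 0.51928161 -0.04103855  0.4246847 ] [ 0.4740621  -0.81446059  0.12586401]
1347 [0.54163486 0.00096932 0.20059612] ((541.2012329101562, 0.8568344116210938), (10.405374526977539, 51.799560546875), 18.849014282226562) 0.20088973737985902
[{'point': [0.5431, 0.0007, 0.1983], 'conf': 0.88}, {'point': [0.5927, 0.2831, 0.0486], 'conf': 0.51}] [{'point': [0.5417, -0.0021, 0.1127], 'conf': 0.79}]
```

View pics/w1.png

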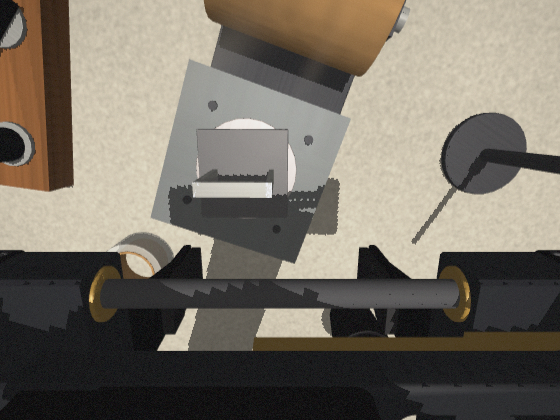

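```bash
python3 -m jog '[[[0,2,-2,0,0,0,0],[0,3.5,-3.2,0,0,0,0],[0,3.5,-3.2,0,0,0,0],[0,3.5,-3.2,2,0,0,0],[0,3.5,-3.2,4,0,0,0],[0,3.5,-3.2,4,0,0,0],[0,3.5,-3.2,4,0,0,0]]]'
python3 - <<'E'
from h import *
c=snap('wrist','w2.png'); W=pts(c)
s=bot.sense(); print(s['position'],s['tool_rot'].tolist() if hasattr(s['tool_rot'],'tolist') else s['tool_rot'])
m=(np.hypot(W[...,0]-.54,W[...,1])<.07)&(W[...,2]>.194)&(W[...,2]<.21)
P=W[m]; r=cv2.minAreaRect(P[:,:2].astype(np.float32)*1000); print(len(P),r)
d=(np.array([*(np.array(r[0])/1000),.347])-s['position'])@np.array(s['tool_rot']); print('tool delta cm',d*100)
E
```

```text
time_s: 4.4
position: [0.542, 0.0004, 0.3852]
tool_rot: [[0.946, 0.323, -0.0], [0.323, -0.946, -0.0], [-0.001, 0.0, -1.0]]
wrist_force: [-0.8, 0.1, 1.0]
grip_width: 0.0872
[0.54227867 0.00062697 0.38576674] [[0.946177967225375, 0.3236456262727194, 0.0008734596707613565], [0.3236459373083288, -0.9461782340499133, -0.00023806301857150607], [0.0007494004740568404, 0.0005079416568280977, -0.9999995901970175]]
2227 ((543.6348266601562, 1.2733078002929688), (20.23324203491211, 104.66378021240234), 18.810590744018555)
tool delta cm [ 0.14632976 -0.01923237  3.8767753 ]
```

View pics/w2.png

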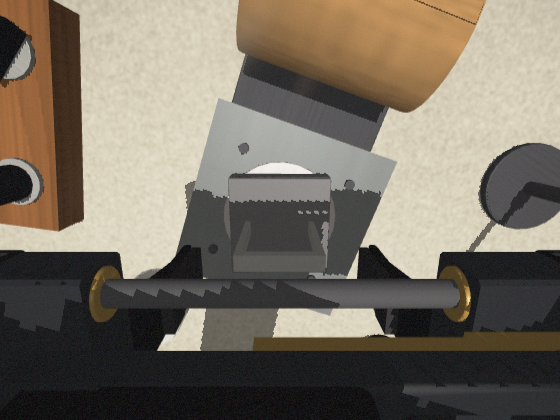

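```bash
python3 -m jog '[[[0,0,0,2,0,0,0],[0,0,0,3.8,0,0,0],[0,0,0,3.8,0,0,0],[1,0,0,3.8,0,0,0],[1,0,0,3.8,0,0,0],[1,0,0,3.8,0,0,0],[1,0,0,3.8,0,0,0],[1,0,0,3.8,0,0,0],[1,0,0,3.8,0,0,0]]]' 15
```

```text
time_s: 5.35
position: [0.5423, 0.0014, 0.347]
tool_rot: [[0.946, 0.325, 0.0], [0.325, -0.946, -0.0], [0.0, 0.0, -1.0]]
wrist_force: [-1.2, -0.5, 2.3]
grip_width: 0.0516
```

```bash
python3 -m jog '[[[1,0,0,-1,0,0,0],[1,0,0,-2.5,0,0,0],[1,0,0,-4.5,0,0,0],[1,0,0,-4.5,0,0,0]]]'
python3 - <<'E'
from h import *
s=bot.sense(); R=np.array(s['tool_rot']); print(s['grip_width'])
print((np.array([.475,-.231,.392])-s['position'])@R*100)
W=pts(bot.capture('top')); 
m=(np.hypot(W[...,0]-.59,W[...,1]+.255)<.09)&(W[...,2]>.193)&(W[...,2]<.24)
P=W[m]; print(len(P),cv2.fitLine(P[:,:2].astype(np.float32),cv2.DIST_HUBER,0,.001,.001).ravel())
c=snap('scene','s1.png'); W=pts(c)
m=(np.hypot(W[...,0]-.59,W[...,1]+.255)<.09)&(W[...,2]>.18)&(W[...,2]<.24)
P=W[m]; print(len(P),cv2.fitLine(P[:,:2].astype(np.float32),cv2.DIST_HUBER,0,.001,.001).ravel())
E
```

```text
time_s: 5.75
position: [0.543, 0.0018, 0.3955]
tool_rot: [[0.946, 0.325, 0.005], [0.325, -0.946, -0.0], [0.005, 0.002, -1.0]]
wrist_force: [0.8, -0.1, -1.2]
grip_width: 0.0519
0.05192603872145124
[-13.99463722  19.80313337   0.31642481]
100 [ 0.97997785 -0.19910654  0.5927868  -0.25508466]
202 [ 0.9793567  -0.20213954  0.60630035 -0.26002306]
```

View pics/s1.png

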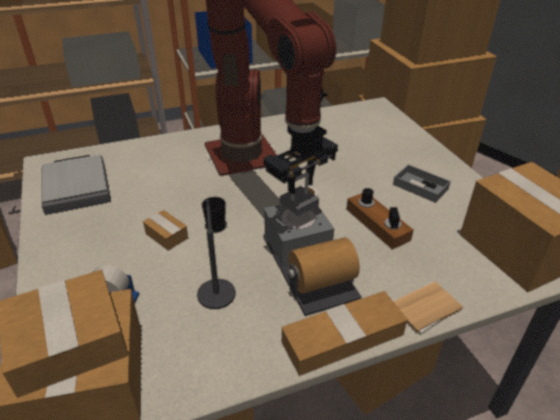

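```bash
python3 -m jog '[[[1,-2.3,3.3,0,0,0,0.08],[1,-4.6,6.6,0,0,0,0.17],[1,-7,9.9,0,0,0,0.26],[1,-9.3,13.2,0,0,0,0.35],[1,-11.6,16.5,0,0,0,0.44],[1,-14,19.8,0.2,0,0,0.53],[1,-14,19.8,0.2,0,0,0.53],[1,-14,19.8,0.2,0,0,0.53],[1,-14,19.8,0.2,0,0,0.53],[1,-14,19.8,0.2,0,0,0.53]]]'
python3 - <<'E'
from h import *
c=snap('wrist','w3.png'); c=snap('scene','s2.png')
s=bot.sense(); R=np.array(s['tool_rot']); print(s['grip_width'],s['position'],np.degrees(np.arctan2(R[1,0],R[0,0])))
W=pts(bot.capture('wrist')); m=(np.hypot(W[...,0]-.57,W[...,1]+.255)<.12)&(W[...,2]>.19)&(W[...,2]<.24)
P=W[m]; print(len(P),P.mean(0),cv2.fitLine(P[:,:2].astype(np.float32),cv2.DIST_HUBER,0,.001,.001).ravel(),P.min(0),P.max(0))
E
```

```text
time_s: 6.85
position: [0.4746, -0.23, 0.3896]
tool_rot: [[0.981, -0.195, -0.0], [-0.195, -0.981, 0.0], [-0.0, -0.0, -1.0]]
wrist_force: [-0.1, -0.0, -1.0]
grip_width: 0.0519
0.051828616933187716 [ 0.47452008 -0.23028279  0.38973923] -11.295354845436945
4919 [ 0.52973695 -0.24215148  0.2121406 ] [ 0.9782422  -0.20746598  0.5278019  -0.24246058] [ 0.46365474 -0.26778885  0.19007376] [ 0.60255394 -0.19516913  0.23997626]
```

View pics/w3.png

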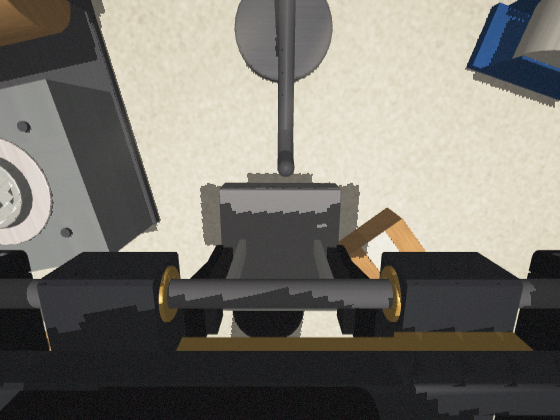

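View pics/s2.png

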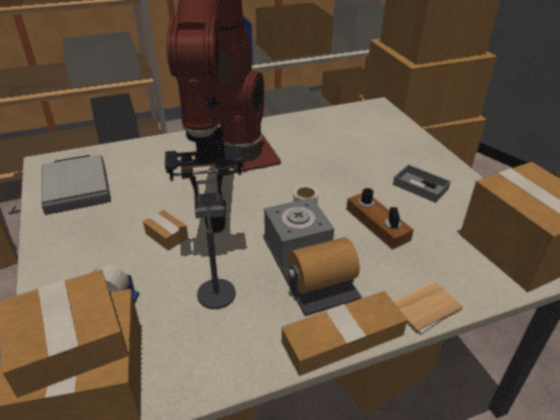

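```bash
python3 -m jog '[[[1,2.5,0,0,0,0,0],[1,5,0,0,0,0,0],[1,7.5,0,0,0,0,0],[1,10.3,0,0,0,0,0],[1,10.3,0,0,0,0,0],[1,10.3,0,0,0,0,0],[1,10.3,0,1.5,0,0,0],[1,10.3,0,2.8,0,0,0],[1,10.3,0,2.8,0,0,0]]]'
python3 - <<'E'
from h import *
s=bot.sense(); print(s['position'],s['wrist_force'],s['ft_torque'])
snap('wrist','w4.png')
E
```

```text
time_s: 7.9
position: [0.5737, -0.2516, 0.3588]
tool_rot: [[0.98, -0.198, -0.004], [-0.198, -0.98, 0.001], [-0.004, -0.0, -1.0]]
wrist_force: [-0.6, 0.2, -1.3]
grip_width: 0.0519
[ 0.57373288 -0.25157946  0.35884498] [-0.63163955  0.22547578 -1.27896913] [0.08672182 0.01298223 0.03536155]
```

View pics/w4.png

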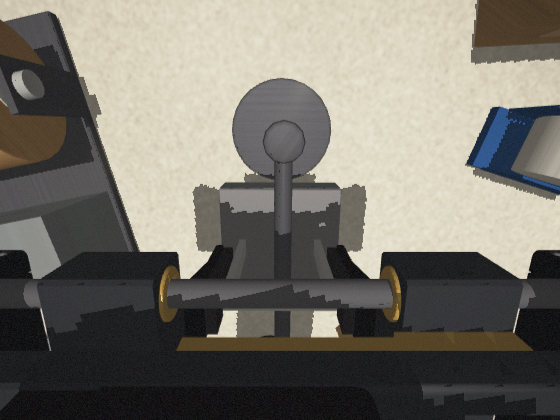

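```bash
python3 -m jog '[[[1,0,0,0.2,0,0,0],[1,0,0,0.3,0,0,0],[1,0,0,0.35,0,0,0],[1,0,0,0.35,0,0,0]]]'
```

```text
time_s: 8.35
position: [0.5751, -0.2517, 0.3584]
tool_rot: [[0.98, -0.198, 0.0], [-0.198, -0.98, -0.0], [0.0, 0.0, -1.0]]
wrist_force: [0.7, -0.3, -0.8]
grip_width: 0.052
```

```bash
python3 -m jog '[[[1,0,0,0.15,0,0,0],[1,0,0,0.3,0,0,0],[1,0,0,0.3,0,0,0],[1,0,0,0.3,0,0,0]]]'
```

```text
time_s: 8.75
position: [0.5752, -0.2517, 0.3559]
tool_rot: [[0.98, -0.198, 0.001], [-0.198, -0.98, -0.0], [0.001, 0.0, -1.0]]
wrist_force: [-1.4, -0.3, 4.7]
grip_width: 0.0516
```

Contact (4.7 N up). Open slowly and look.

```bash
python3 -m jog '[[[0.3,0,0,0,0,0,0],[0.2,0,0,0,0,0,0],[0.1,0,0,0,0,0,0],[0,0,0,0,0,0,0],[0,0,0,0,0,0,0],[0,0,0,0,0,0,0]]]'
python3 - <<'E'
from h import *
s=bot.sense(); print(s['position'],s['wrist_force'])
snap('wrist','w5.png')
E
```

```text
time_s: 9.35
position: [0.5751, -0.2517, 0.3552]
tool_rot: [[0.98, -0.198, -0.0], [-0.198, -0.98, 0.0], [-0.0, -0.0, -1.0]]
wrist_force: [0.8, -0.3, 1.1]
grip_width: 0.0854
[ 0.57508972 -0.25169426  0.35517745] [ 0.76325589 -0.26597745  1.12782079]
```

View pics/w5.png

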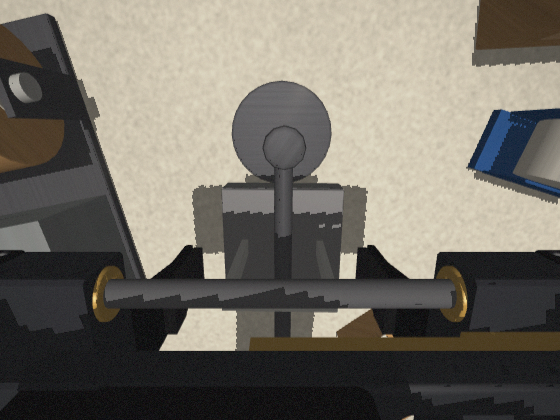

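```bash
python3 -m jog '[[[0,0,0,-3,0,0,0],[0,0,0,-6,0,0,0],[0,0,0,-9,0,0,0],[0,0,0,-9,0,0,0],[0,-2,-4,-9,0,0,0.03],[0,-4,-8,-9,0,0,0.08],[0,-6.5,-12,-9,0,0,0.12],[0,-9,-16,-9,0,0,0.16],[0,-11,-20,-9,0,0,0.16],[0,-12.3,-23.2,-9,0,0,0.16],[0,-12.3,-23.2,-9,0,0,0.16],[0,-12.3,-23.2,-9,0,0,0.16]]]'
python3 - <<'E'
from h import *
s=bot.sense(); print(s['position'],s['wrist_force'])
c=snap('wrist','w6.png');snap('scene','s3.png')
np.savez('w6.npz',**{k:c[k] for k in c})
for n in ['socket','machine','key','spare']: print(n,[(x['point'],x['conf']) for x in bot.spot_point('wrist',n)])
print([(x['point'],x['conf']) for x in bot.spot_point('scene','cover_bar')])
E
```

```text
time_s: 10.6
position: [0.5002, 0.0005, 0.4451]
tool_rot: [[0.937, -0.35, 0.0], [-0.35, -0.937, -0.001], [0.0, 0.0, -1.0]]
wrist_force: [-0.4, -0.9, 0.2]
grip_width: 0.0871
[0.50022803 0.0005375  0.44509195] [-0.40796908 -0.91004711  0.22019443]
socket [([0.539, 0.0037, 0.125], 0.9), ([0.5741, -0.2549, 0.1224], 0.35)]
machine [([0.5414, -0.0009, 0.0021], 0.62)]
key [([0.5901, 0.2823, 0.0469], 0.78), ([0.5755, -0.258, 0.1197], 0.47)]
spare []
[([0.5734, -0.2486, 0.2022], 0.92)]
```

View pics/w6.png

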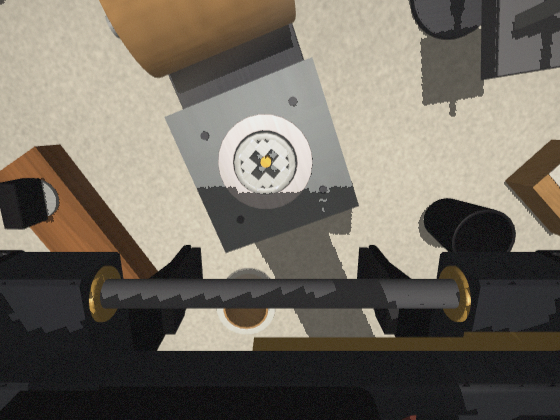

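View pics/s3.png

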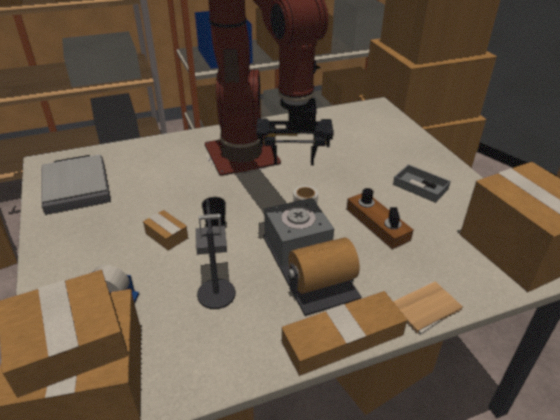

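```bash
cat > sock.py <<'E'
from h import *
def rect(c,ctr,z,half=.04,N=400):
    T=np.linalg.inv(np.array(c['cam_to_world']))
    g=np.linspace(-half,half,N); X,Y=np.meshgrid(g,g)
    P=np.stack([ctr[0]+X,ctr[1]+Y,np.full_like(X,z),np.ones_like(X)],-1)@T.T
    u=P[...,0]/P[...,2]*c['fx']+c['cx']; v=P[...,1]/P[...,2]*c['fy']+c['cy']
    m=lambda im: cv2.remap(im,u.astype(np.float32),v.astype(np.float32),cv2.INTER_LINEAR)
    return m(c['pixels']),m(c['range_z']),P[...,2],X,Y
E
python3 - <<'E'
from sock import *
c=dict(np.load('w6.npz'))
ctr=(.540,.001)
im,d,pz,X,Y=rect(c,ctr,.12)
cv2.imwrite('pics/r1.png',im[:,:,::-1])
W=pts(c); z=W[...,2]
near=np.hypot(W[...,0]-ctr[0],W[...,1]-ctr[1])<.045
m=near&(z>.115)&(z<.125); P=W[m]
h=cv2.convexHull((P[:,:2]*1000).astype(np.float32)); print('disc',len(P),cv2.minEnclosingCircle(h),np.median(P[:,2]))
deep=(d-pz)*1>.003
r=np.hypot(X,Y)
print(deep.sum())
dd=np.clip((d-pz)*8000,0,255).astype(np.uint8); cv2.imwrite('pics/r1d.png',dd)
E
```

```text
disc 2436 ((541.4241333007812, 1.0313137769699097), 29.9859561920166) 0.11991186590630942
106062
```

View pics/r1.png

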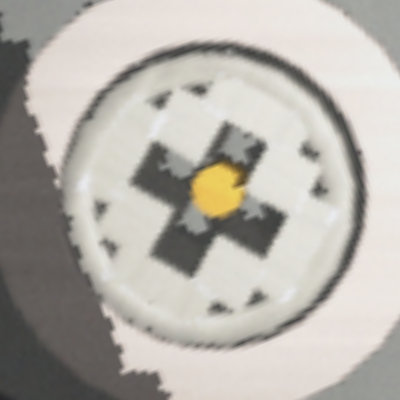

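View pics/r1d.png

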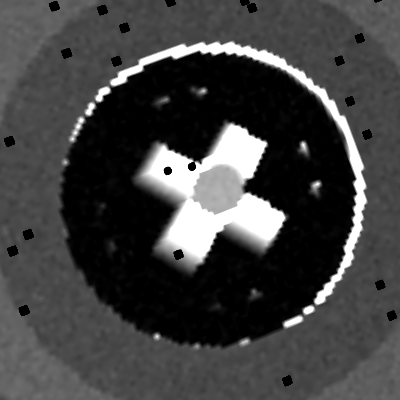

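```bash
cat >> sock.py <<'E'
def fitcross(c,ctr,z=.12):
    im,d,pz,X,Y=rect(c,ctr,z)
    g=cv2.cvtColor(im,cv2.COLOR_RGB2GRAY).astype(float); sat=im.max(-1).astype(int)-im.min(-1)
    r=np.hypot(X,Y)
    res=[]
    for name,mask in (('depth',(d-pz)>.0012),('color',(g<165)|(sat>60))):
        mk=mask.astype(np.float32)
        best=None
        for a in np.radians(np.arange(0,90,1.)):
            for dx in np.arange(-.004,.0041,.0005):
                for dy in np.arange(-.004,.0041,.0005):
                    x=(X-dx)[::4,::4]; y=(Y-dy)[::4,::4]
                    p=abs(x*np.cos(a)+y*np.sin(a)); q=abs(-x*np.sin(a)+y*np.cos(a))
                    t=((p<.0155)&(q<.005))|((q<.0155)&(p<.005))
                    w=np.hypot(x,y)<.0185
                    s=(t==(mk[::4,::4]>.5))[w].mean()
                    if best is None or s>best[0]: best=(s,np.degrees(a),ctr[0]+dx,ctr[1]+dy)
        res.append((name,)+best)
    return res
E
python3 - <<'E'
from sock import *
c=dict(np.load('w6.npz'))
print(fitcross(c,(.5415,.001)))
from h import *
E
```

```text
[('depth', np.float64(0.9498207885304659), np.float64(29.999999999999996), np.float64(0.542), np.float64(0.0005)), ('color', np.float64(0.9772591262716936), np.float64(29.000000000000004), np.float64(0.5415), np.float64(0.001))]
```

```bash
python3 -m jog '[[[0,-1,-4,0,0,0,0],[0,-2,-8,0,0,0,0],[0,-3,-12,1,0,0,0],[0,-4,-16,2,0,0,0],[0,-5,-20,3,0,0,0],[0,-6,-24,4,0,0,0],[0,-7.2,-28,4,0,0,0],[0,-7.2,-29.5,4,0,0,0],[0,-7.2,-29.5,4,0,0,0],[0,-7.2,-29.5,4,0,0,0]]]'
python3 - <<'E'
from h import *
s=bot.sense(); print(s['position'],s['qpos'])
c=snap('wrist','w7.png'); W=pts(c)
m=(np.hypot(W[...,0]-.592,W[...,1]-.281)<.045)&(W[...,2]>.085)&(W[...,2]<.1)
P=W[m]; r=cv2.minAreaRect(P[:,:2].astype(np.float32)*1000); print(len(P),P.mean(0),r)
print([(x['point'],x['conf']) for x in bot.spot_point('wrist','key')])
m=(np.hypot(W[...,0]-.592,W[...,1]-.281)<.035)&(W[...,2]>.047)&(W[...,2]<.056)
P=W[m]; print(cv2.minEnclosingCircle(cv2.convexHull((P[:,:2]*1000).astype(np.float32))),np.median(P[:,2]))
E
```

```text
time_s: 11.95
position: [0.5369, 0.3011, 0.4049]
tool_rot: [[0.936, -0.352, -0.0], [-0.352, -0.936, -0.001], [-0.0, 0.001, -1.0]]
wrist_force: [0.4, -0.4, 0.3]
grip_width: 0.0873
[0.53692872 0.30109726 0.40491315] [-0.11689627  0.32011433 -0.58442919  1.52745905  0.17933405  1.34871017
 -2.64797801]
1390 [0.59392057 0.28141667 0.09088381] ((593.6364135742188, 281.4849548339844), (22.0042724609375, 51.815975189208984), 68.62205505371094)
[([0.5915, 0.2836, 0.0475], 0.66)]
((592.6847534179688, 280.7688903808594), 34.487239837646484) 0.05091989467882588
```

View pics/w7.png

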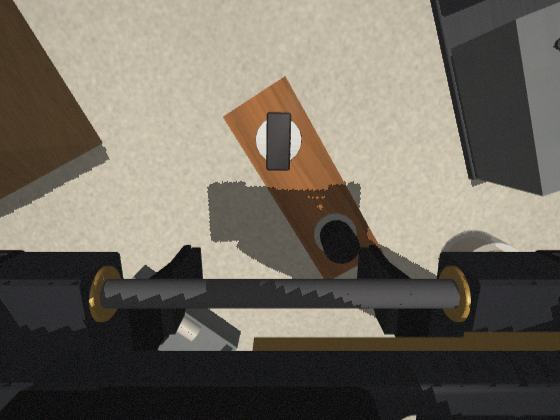

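```bash
python3 -m jog '[[[0,1,0,0,0,0,-0.14],[0,2,0,0,0,0,-0.28],[0,3,0,0,0,0,-0.42],[0,4,0,0,0,0,-0.56],[0,5,0,0,0,0,-0.7],[0,6,-0.15,0,0,0,-0.84],[0,6,-0.15,0,0,0,-0.98],[0,6,-0.15,0,0,0,-1.12],[0,6,-0.15,0,0,0,-1.26],[0,6,-0.15,0,0,0,-1.4],[0,6,-0.15,0,0,0,-1.54],[0,6,-0.15,0,0,0,-1.54]]]'
python3 - <<'E'
from h import *
s=bot.sense(); R=np.array(s['tool_rot']); print(s['position'],s['qpos'],np.degrees(np.arctan2(R[1,0],R[0,0])))
E
```

```text
time_s: 13.25
position: [0.594, 0.2799, 0.4054]
tool_rot: [[0.381, 0.925, 0.0], [0.925, -0.381, -0.0], [-0.0, 0.0, -1.0]]
wrist_force: [0.1, 0.7, -0.2]
grip_width: 0.087
[0.59396252 0.27991282 0.40543065] [ 0.0729151   0.46244051 -0.81067979  1.41136245  0.33419513  1.40873659
 -1.12874361] 67.62844614818222
```

```bash
python3 -m jog '[[[0,0,0,0,0,0,-0.14],[0,0,0,0,0,0,-0.28],[0,0,0,0,0,0,-0.42],[0,0,0,0,0,0,-0.56],[0,0,0,0,0,0,-0.7],[0,0,0,0,0,0,-0.84],[0,0,0,0,0,0,-0.98],[0,0,0,0,0,0,-1.12],[0,0,0,0,0,0,-1.26],[0,0,0,0,0,0,-1.4],[0,0,0,0,0,0,-1.54],[0,0,0,0,0,0,-1.59]]]'
python3 - <<'E'
from h import *
s=bot.sense(); R=np.array(s['tool_rot']); print(s['position'],s['qpos'],np.degrees(np.arctan2(R[1,0],R[0,0])))
print((np.array([.5936,.2814,.238])-s['position'])@R*100)
c=snap('wrist','w8.png'); W=pts(c)
m=(np.hypot(W[...,0]-.592,W[...,1]-.281)<.045)&(W[...,2]>.085)&(W[...,2]<.1)
P=W[m]; r=cv2.minAreaRect(P[:,:2].astype(np.float32)*1000); print(len(P),P.mean(0),r)
E
```

```text
time_s: 14.45
position: [0.5938, 0.2805, 0.4053]
tool_rot: [[-0.932, 0.364, 0.0], [0.364, 0.932, -0.0], [-0.0, -0.0, -1.0]]
wrist_force: [-0.8, -0.3, -0.2]
grip_width: 0.0868
[0.59381979 0.28052892 0.40529496] [ 0.23809629  0.57860639 -1.11201432  1.40294679  0.51561364  1.47198598
  0.34295483] 158.6765761697381
[ 0.05689879  0.07944157 16.72945232]
1204 [0.5930068  0.28176645 0.0908451 ] ((593.9292602539062, 281.544921875), (21.664289474487305, 52.48301315307617), 68.2323226928711)
```

View pics/w8.png

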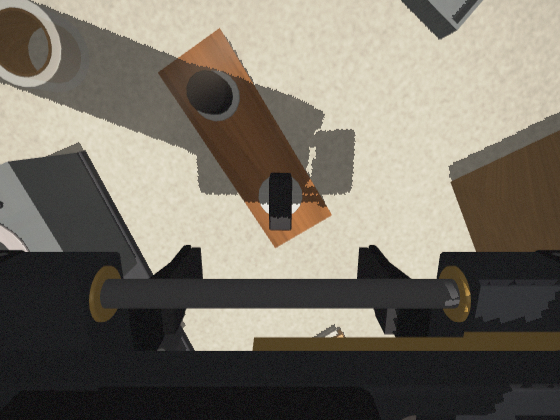

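```bash
python3 -m jog '[[[0,0.05,0.1,4,0,0,0],[0,0.05,0.1,8,0,0,0],[0,0.05,0.1,12,0,0,0],[0,0.05,0.1,15,0,0,0],[0,0.05,0.1,16.7,0,0,0],[0,0.05,0.1,16.7,0,0,0],[0,0.05,0.1,16.7,0,0,0],[0.5,0.05,0.1,16.7,0,0,0],[0.6,0.05,0.1,16.7,0,0,0]]]'
python3 - <<'E'
from h import *
s=bot.sense(); print(s['position'],s['qpos'],s['wrist_force'],s['grip_width'])
E
```

```text
time_s: 15.4
position: [0.5937, 0.2833, 0.24]
tool_rot: [[-0.932, 0.363, 0.002], [0.363, 0.932, 0.001], [-0.002, 0.002, -1.0]]
wrist_force: [0.1, 0.6, 0.2]
grip_width: 0.0777
[0.59372415 0.28332386 0.2400032 ] [ 0.19981308  0.71048021 -1.02123109  1.58127734  0.63648634  1.21267013
  0.25594649] [0.10731386 0.58888134 0.17030361] 0.0777370415548699
```

```bash
python3 -m jog '[[[0.6,0,-0.1,0.1,0,0,0],[0.6,0,-0.1,0.1,0,0,0],[0.7,0,-0.1,0.1,0,0,0],[1,0,-0.1,0.1,0,0,0],[1,0,-0.1,0.1,0,0,0],[1,0,-0.1,0.1,0,0,0],[1,0,-0.1,0.1,0,0,0],[1,0,-0.1,0.1,0,0,0],[1,0,-0.1,0.1,0,0,0],[1,0,-0.1,0.1,0,0,0]]]' 35
python3 - <<'E'
from h import *
s=bot.sense(); print(s['position'],s['wrist_force'],s['ft_torque'],s['grip_width'])
E
```

```text
time_s: 16.4
position: [0.593, 0.282, 0.2372]
tool_rot: [[-0.932, 0.362, -0.0], [0.362, 0.932, 0.0], [0.0, -0.0, -1.0]]
wrist_force: [-0.7, -0.2, -0.1]
grip_width: 0.0219
[0.59295461 0.28200625 0.237237  ] [-0.73197689 -0.24551269 -0.14469475] [ 0.02331095 -0.17235336 -0.02441685] 0.021931611300229394
```

```bash
python3 -m jog '[[[1,0,0,-2,0,0,0],[1,0,0,-4,0,0,0],[1,0,0,-7,0,0,0],[1,0,0,-10,0,0,0],[1,0,0,-13.5,0,0,0],[1,0,0,-14.5,0,0,0],[1,0,0,-14.5,0,0,0]]]'
python3 - <<'E'
from h import *
s=bot.sense();R=np.array(s['tool_rot']); print(s['position'],s['qpos'],s['wrist_force'],s['grip_width'])
print((np.array([.5417,.0008,.382])-s['position'])@R*100)
c=snap('wrist','w9.png')
E
```

```text
time_s: 17.1
position: [0.5929, 0.2827, 0.3853]
tool_rot: [[-0.932, 0.362, 0.004], [0.362, 0.932, 0.002], [-0.003, 0.003, -1.0]]
wrist_force: [0.1, -0.5, -3.0]
grip_width: 0.0218
[0.5929105  0.28266097 0.38525344] [ 0.23624757  0.58932472 -1.10502964  1.43270102  0.5265733   1.43387446
  0.3323903 ] [ 0.06566164 -0.53387577 -2.98034677] 0.02181751914427965
[ -5.43722979 -28.12751269   0.2581606 ]
```

View pics/w9.png

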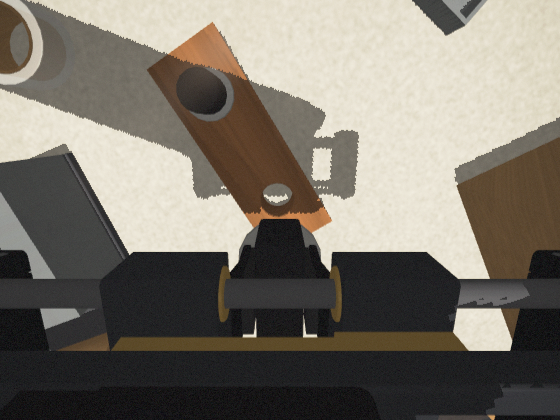

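```bash
python3 -m jog '[[[1,-0.7,-3.5,0,0,0,0.08],[1,-1.4,-7,0,0,0,0.17],[1,-2.1,-10.5,0,0,0,0.25],[1,-2.8,-14,0,0,0,0.34],[1,-3.5,-17.5,0,0,0,0.42],[1,-4.2,-21,0,0,0,0.51],[1,-4.9,-24.5,0,0,0,0.6],[1,-5.4,-28.1,0,0,0,0.684],[1,-5.4,-28.1,0,0,0,0.684],[1,-5.4,-28.1,0,0,0,0.684],[1,-5.4,-28.1,0,0,0,0.684]]]'
python3 - <<'E'
from h import *
s=bot.sense();R=np.array(s['tool_rot']); print(s['position'],s['qpos'],s['wrist_force'],s['grip_width'],np.degrees(np.arctan2(R[1,0],R[0,0])))
print((np.array([.5417,.0008,.382])-s['position'])@R*100)
snap('wrist','w10.png'); c=snap('scene','s4.png')
im=c['pixels'][170:290,220:380,::-1]; cv2.imwrite('pics/s4c.png',cv2.resize(im,None,fx=5,fy=5,interpolation=cv2.INTER_CUBIC))
for cam in ('scene','wrist'):
  for n in ('key','socket'): print(cam,n,[(x['point'],x['conf']) for x in bot.spot_point(cam,n)])
E
```

```text
time_s: 18.25
position: [0.5413, 0.0016, 0.3817]
tool_rot: [[-0.495, 0.869, -0.001], [0.869, 0.495, 0.001], [0.001, -0.0, -1.0]]
wrist_force: [-0.8, 0.5, -2.5]
grip_width: 0.0218
[0.54125745 0.00155075 0.38166289] [ 0.83550988  0.27865413 -1.06608976  1.72176074  0.25213081  1.29172542
  0.23320086] [-0.827814    0.47177993 -2.4509166 ] 0.02181509806477121 119.67806550918576
[-0.08710025  0.00126492 -0.03381134]
scene key [([0.544, 0.0035, 0.1895], 0.73)]
scene socket [([0.54, -0.0006, 0.1245], 0.63), ([0.6435, -0.2676, 0.0019], 0.28)]
wrist key [([0.5393, 0.0026, 0.1904], 0.83)]
wrist socket [([0.5379, 0.0052, 0.1221], 0.93)]
```

View pics/s4c.png

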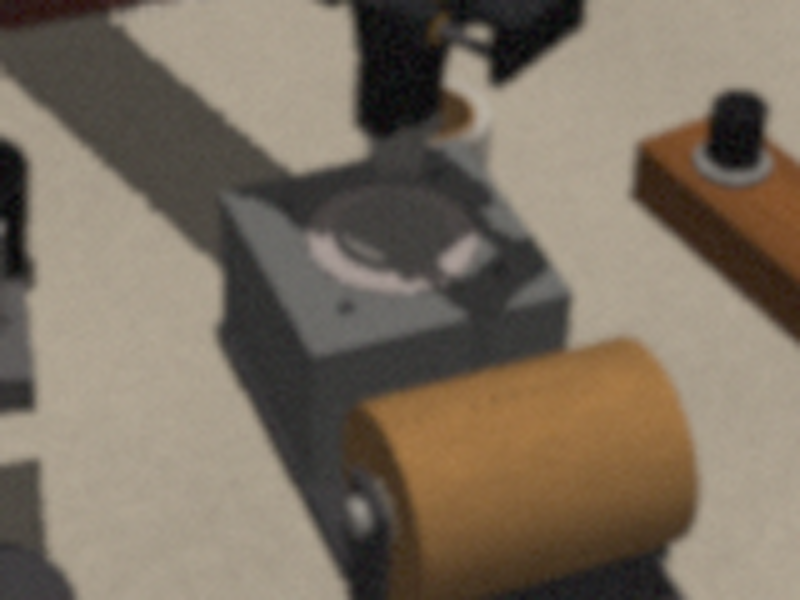

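View pics/w10.png

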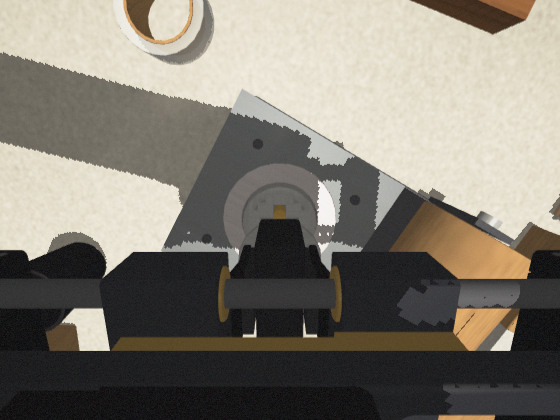

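```bash
python3 -m jog '[[[1,0,0,1.5,0,0,0],[1,0,0,3,0,0,0],[1,0,0,3.6,0,0,0],[1,0,0,3.9,0,0,0],[1,0,0,4.2,0,0,0],[1,0,0,4.5,0,0,0],[1,0,0,4.5,0,0,0]]]'
python3 - <<'E'
from h import *
s=bot.sense();R=np.array(s['tool_rot']); print(s['position'],s['wrist_force'],s['ft_torque'],np.degrees(np.arctan2(R[1,0],R[0,0])))
E
```

```text
time_s: 19.25
position: [0.5415, 0.0005, 0.3371]
tool_rot: [[-0.493, 0.87, -0.0], [0.87, 0.493, 0.0], [0.0, -0.0, -1.0]]
wrist_force: [0.6, -0.2, -1.5]
grip_width: 0.0222
[5.41454836e-01 5.18171237e-04 3.37110188e-01] [ 0.60586652 -0.17197308 -1.4691736 ] [ 0.03248677 -0.105767   -0.00123836] 119.55969341036923
```

```bash
python3 -m jog '[[[1,0,0,0.4,0,0,0],[1,0,0,0.8,0,0,0],[1,0,0,1.2,0,0,0],[1,0,0,1.6,0,0,0],[1,0,0,1.6,0,0,0]]]'
python3 - <<'E'
from h import *
s=bot.sense();print(s['position'],s['wrist_force'],s['ft_torque'])
E
```

```text
time_s: 19.75
position: [0.5412, 0.0005, 0.3206]
tool_rot: [[-0.493, 0.87, -0.001], [0.87, 0.493, 0.0], [0.001, -0.001, -1.0]]
wrist_force: [0.0, 0.6, -1.9]
grip_width: 0.022
[5.41244789e-01 4.79976532e-04 3.20584144e-01] [ 0.02158632  0.59690457 -1.90300098] [-0.01148731 -0.13017805  0.03147472]
```

Meshed freely. Now against the spring until the collar seats.

```bash
python3 -m jog '[[[1,0,0,0.3,0,0,0],[1,0,0,0.6,0,0,0],[1,0,0,0.9,0,0,0],[1,0,0,1.0,0,0,0],[1,0,0,1.0,0,0,0],[1,0,0,1.0,0,0,0]]]' 45
python3 - <<'E'
from h import *
s=bot.sense();print(s['position'],s['wrist_force'],s['ft_torque'])
E
```

```text
time_s: 20.35
position: [0.5416, 0.0007, 0.3121]
tool_rot: [[-0.493, 0.87, 0.0], [0.87, 0.493, -0.001], [-0.001, -0.0, -1.0]]
wrist_force: [-6.1, -2.3, 11.5]
grip_width: 0.0217
[0.54158067 0.00072953 0.31210366] [-6.11969412 -2.27664327 11.47067497] [-0.13820878  1.21716203 -0.00548355]
```

```bash
python3 -m jog '[[[1,0,0,0.1,0,0,0],[1,0,0,0.2,0,0,0],[1,0,0,0.2,0,0,0],[1,0,0,0.2,0,0,0]]]'
python3 - <<'E'
from h import *
for i in range(3):
    c=bot.capture('wrist'); s=bot.sense();print(s['position'],s['wrist_force'],s['ft_torque'])
E
```

```text
time_s: 20.75
position: [0.5416, 0.001, 0.312]
tool_rot: [[-0.493, 0.87, 0.0], [0.87, 0.493, -0.002], [-0.002, -0.001, -1.0]]
wrist_force: [-15.7, -1.8, 34.0]
grip_width: 0.0219
[0.54163816 0.00099433 0.31197497] [-15.87854281  -3.25181337  32.98641975] [-0.45175836  3.38398813 -0.04896937]
[0.54164964 0.00098309 0.31197762] [-14.75236533  -2.40050467  34.58955814] [-0.4871832   3.43315707  0.07143687]
[0.54163077 0.00099902 0.31196366] [-15.0012251   -2.2644776   34.08264375] [-0.51109025  3.43010506 -0.00832735]
```

```bash
python3 -m jog '[[[1,0,0,-0.05,0,0,0],[1,0,0,-0.07,0,0,0],[1,0,0,-0.07,0,0,0],[1,0,0,-0.07,0,0,0],[1,0,0,-0.07,0,0,0]]]'
python3 - <<'E'
from h import *
snap('wrist','w11.png')
c=snap('scene','s5.png')
im=c['pixels'][170:310,180:380,::-1]; cv2.imwrite('pics/s5c.png',cv2.resize(im,None,fx=4,fy=4,interpolation=cv2.INTER_CUBIC))
W=pts(c)
for cam in ('scene','wrist'):
  for n in ('key','spare','cover_bar','cover'): print(cam,n,[(x['point'],x['conf']) for x in bot.spot_point(cam,n)])
s=bot.sense();print(s['time_s'],s['position'],s['wrist_force'],s['ft_torque'],s['grip_width'])
E
```

```text
time_s: 21.4
position: [0.5416, 0.0009, 0.312]
tool_rot: [[-0.493, 0.87, 0.0], [0.87, 0.493, -0.002], [-0.001, -0.0, -1.0]]
wrist_force: [-12.1, -2.4, 25.5]
grip_width: 0.0218
scene key [([0.5466, 0.0024, 0.1199], 0.47)]
scene spare [([0.4728, 0.2564, 0.0437], 0.81)]
scene cover_bar [([0.5378, 0.2704, 0.0011], 0.72), ([0.5733, -0.2466, 0.2003], 0.67)]
scene cover [([0.5713, -0.2536, 0.119], 0.78)]
wrist key [([0.5408, 0.0029, 0.1188], 0.78)]
wrist spare []
wrist cover_bar []
wrist cover []
21.9 [0.54162    0.00090209 0.31203773] [-11.65502074  -1.59151597  26.63219237] [-0.35786073  2.62921647  0.00635239] 0.02152297578041528
```

View pics/s5c.png

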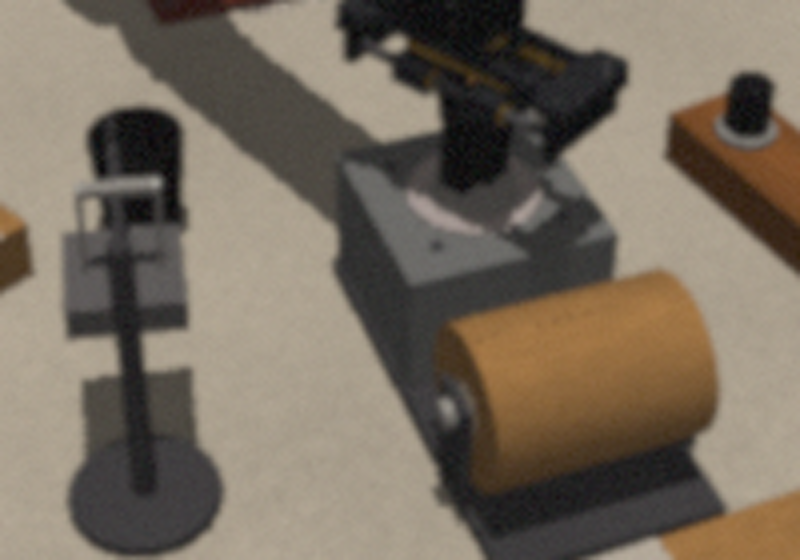

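View pics/w11.png

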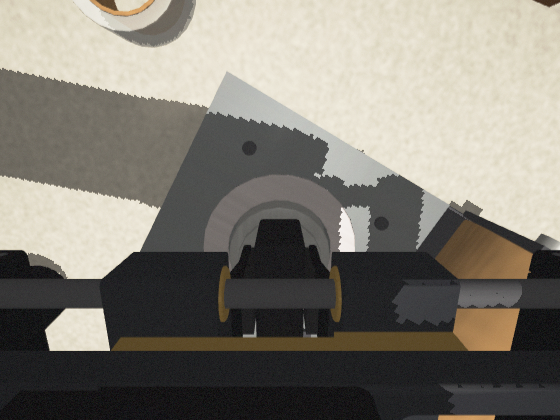

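Run:
```python
from h import *
print(bot.close_job()); s=bot.sense();print(s['time_s'],s['position'],s['wrist_force'],s['grip_width'])
```

```text
the job is handed in; nothing more can be done
None
the job is handed in; nothing more can be done
```

I hung the dust cover on the hook by its handle and let go. I then took the bar-grip key from the rack, turned it about 39° to line up with the socket, and pushed it down. I handed the job in at about 22 s with the key still held pressed down.

**What the last checks showed:**
- **Cover:** it hangs still and level in the scene picture. Its handle bar was measured at about (0.573, -0.247, 0.200), against a hook seat of about (0.576, -0.252, 0.204).
- **Key:** it slid in with no resistance, then stopped firmly with the tool at 0.312 m, the height I had worked out for fully home. It was then held with about 26 N of downward push and a 45 N grip setting, with the fingers 21.5 mm apart on the grip.
- **Centring:** the tool was within about 1 mm of the socket centre I measured. The network placed the key at (0.541, 0.003, 0.119) in the wrist picture. In the scene picture it said (0.547, 0.002, 0.120) with low confidence, about 5 mm off. I trusted the tool position and the wrist picture.
- **Spare key:** it still stands in its hole, within about 2 mm of where it was at the start.
- **Bystanders:** I did not measure the tape, pot, carton, tape dispenser and tray again at the end. No move met unexpected contact.

**Still imperfect or unchecked:** about 12 N of sideways force was left on the pressed key. The plunger's travel could not be read directly; I inferred it from the collar stopping at the expected height and from the force.

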